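# Pin the plaster mould press shut

## Task

Close the plaster mould press: swing its flat steel bar across the mould until it meets the stop and its hole stands over the hole in the lug. Then take the long steel locking pin, the tallest thing in the wooden pin rack, and push it down through both holes until its collar sits on the bar, and let go.

Things in the scene. Friction and masses are not known exactly. Their poses are not given: they have to be found in the camera images.
- bar (a joint): Press's level steel swing bar, 34 mm wide, 12 thick, top 90 mm above the table, on a vertical pivot. Its far end is a 56 mm square eye, 27 mm through hole centred 200 mm from the pivot axis. Rad: 0 = shut at the hard stop, eye's hole over the lug's; grows as it opens, clockwise from above, towards the robot. Starts 0.4 to 0.7 (limit 0.8). About 2 N at the knob moves it; it stays where left.
- bar_knob (a point): Upright round black knob on the bar, 26 mm in diameter, 100 to 140 mm above the table, to grasp from above or push sideways. The point is its middle (120 mm up), on the bar's centre line, 120 mm from the pivot axis and 80 mm from the eye's hole. Axes turn with the bar: z up, -y from pivot to eye.
- lug_hole (a point): Mouth centre, 75 mm above the table, of the vertical 27 mm hole (63 deep) in the lug, a square 56 mm dark steel post on the press's fixed green bed. z up; +y level to the pivot axis, 200 mm away; +x to the stop, a plate beside the lug, 90 mm high. The bar comes in from -x, passing over the white plaster mould (74 mm high) between lug and pivot.
- lock_pin: Long steel pin, 115 mm, 0.2 kg, upright in one of 3 loose holes of a wooden rack (200x56x60 mm, fixed; holes 65 mm apart), foot 15 mm above the table. Origin: foot centre; z up to the head. Shank 16 mm wide to z 70, nose tapered to 10; collar 36 wide, z 70-75; round head 22 wide, z 75-115. Home in the press: foot 20 mm up. Beside it: a short pin (14 mm head) and a wooden tool, both lower.
Things that resemble listed ones, but are neither listed nor needed, are in the scene too. What is shaped like the lock_pin but blue is not meant.

How it is judged:
On the way:
1. the bar is swung shut, its hole over the lug's hole (value of joint bar below 0.06 rad), for 0.1 s.
At the end, for the whole second after the job is handed in: The bar is shut (joint below 0.06 rad) and the locking pin stands at rest through bar and lug: its foot within 14 mm of the lug hole's axis and less than 30 mm above the table (home is 20 mm), tilted less than 0.18 rad (value of joint bar below 0.06 rad and horizontal distance between lock_pin and lug_hole below 0.014 m and height (world z) of lock_pin below 0.03 m and angle between lock_pin's own z axis and vertical below 0.18 rad and linear speed of lock_pin below 0.03 m/s); the robot touches nothing.
It also fails if it takes over 48 s, if anything falls off the work surface, if the arm or the gripper's body presses on something with over 40 N, if the wrist force passes 120 N, or if a joint passes its speed limit or range.

## Robot

A 7-joint arm with a two-finger parallel gripper is mounted at the origin on the work surface. World frame = base frame: x ahead of the robot, y to its left, z up, the work surface at z = 0. Lengths are in m, angles in rad, forces in N, time in s.
With the tool pointing down it reaches from about 0.425 to 0.925 m from the base axis. Payload 6.8 kg.
Tool frame: the origin (TCP) lies at the very end of the fingers, on their centre line; the grasp point (between the pads) lies 19 mm behind it; z points along the fingers, y is the direction in which the jaws open and shut (so a half turn about z gives the same grasp; the last joint's range is limited). The gripper opens to 85 mm and grips with 20 to 120 N. Pads are 22 mm wide; open, the fingers measure 114 mm over their backs; the gripper's body (76 mm by 85 mm) begins 54 mm behind the grasp point. The pads swing forward as they close: fully open they stand 13 mm farther back than shut.
Start: joints at [-1.422, 0.477, 0.022, 1.555, -0.011, 1.109, -0.083], TCP at [0.171, 0.653, 0.231] pointing down, gripper open.
Joint ranges: [-2.96, 2.96], [-0.34, 2.1], [-1.41, 1.46], [0.24, 2.44], [-1.37, 4.51], [0.17, 1.92], [-2.96, 2.96]. Speed limits (rad/s): [2.39, 2.39, 3.14, 3.14, 3.14, 3.14, 3.14].

## Interface

Orientations are given as a rotation vector (axis times angle).
In Python, from bench import monitor, viewer, job gives the robot as it stands. The module is installed in compiled form; this text tells all that it offers.
- The arm moves only by the tool drive_tool, never from a script. Its argument "commands" is a list of rows, each an object with "linear": the shift along the tool's x, y, z in m, a list of three; "dr": the turn, a rotation vector about the tool's x, y, z in degrees, a list of three; "jaw": the closure, from 0 (fully open) to 1 (shut). A call has 1 to 8 rows; each row shifts and turns the pose as measured when the row begins, along the tool's axes as they then stand; what a row does not reach is not made up. A row lasts 1/8 s, in which the tool goes at most 62.5 mm and 10.7 degrees, less where a joint would pass 70% of its speed; a pose out of reach is approached as far as the arm can. A call is refused whole if a number of a shift passes 0.0625 or a number of a turn 10.7, either way. A call with a gripper value outside its range is refused whole. The fingers move at their own pace and stop on an object; "force" is the grip in N (left out, the last holds). Time passes only in rows, so rows that do not move let the fingers close. It gives the time, the measured TCP pose, the force and the opening at its end, in the units of the state.
- monitor.get_obs(): the state, without advancing time (a new reading comes with each control period).
- viewer.grab_frame(name): name is "scene" or "top"; returns the picture (480x640x3 uint8, red, green, blue); there is no depth.
- viewer.calibration(name): a dict with "K" (3x3 intrinsics, pixels), "R" (3x3) and "t" (3): a world point X has camera coordinates R X + t. Camera axes: x right, y down, z forward; pixel columns grow to the right and rows downward; lengths in m; the calibration is good to about 2 mm. A picture is of the moment at which its call begins. calibration takes no time and is no camera call.
- job.hand_in(): hands the job in, once; it reports no verdict.
The state is a dict: "clock": time; "joints": joint angles; "qvel": joint speeds; "tau": joint torques, N m; "tcp_pos": TCP position; "orientation": TCP orientation; "contact_force": force on the tool from outside, world axes, zero at the start; "moment": the same for the moment, N m; "grip_width": finger opening in m.
Only numpy, scipy, OpenCV 4.12 (cv2) and the standard library are available. Lean on these libraries where they do the work, as an engineer would, in place of code of your own. Each camera call takes 0.05 s, during which the arm holds its last target.

## Working session

There is one attempt and no reset: what is moved stays moved. The work goes in short steps, Python scripts to look and compute and a tool call to move; the robot and the scene stay as the last step left them, time stands still between calls to the robot, and variables do not carry over. Pictures are saved under pics/ and viewed, and the job is handed in when it is done.

Besides the shell and the picture viewer there is one more tool, called after ">>>" as name(argument=value, ...), one argument or row to a line, values as JSON. drive_tool: Moves the arm, as the interface text tells. Its arguments: {"type":"object","properties":{"commands":{"type":"array"},"force":{"type":"number"}},"required":["commands"]}

```bash
mkdir -p pics; python3 - <<'E'
from bench import monitor, viewer, job
import cv2
print(monitor.get_obs())
for n in("scene","top"):
    f=viewer.grab_frame(n); cv2.imwrite(f"pics/{n}0.png",f[:,:,::-1]); c=viewer.calibration(n); print(n,c)
E
```

```text
{'clock': 0.0, 'joints': array([-1.42212817,  0.47778574,  0.02235175,  1.55645588, -0.01148588,
        1.10927992, -0.08310485]), 'qvel': array([ 8.16157546e-05, -3.97946245e-04,  1.01266749e-03,  1.32863595e-04,
       -1.47929608e-03,  2.38093416e-03, -2.06309033e-04]), 'tau': array([-4.51915248e-04, -5.96455657e+01,  1.60789534e+00, -2.81191313e+01,
        1.24386919e-02,  9.64267325e-03, -3.52686435e-06]), 'tcp_pos': array([0.1712965 , 0.65229598, 0.2303337 ]), 'orientation': array([-4.02193867e-01, -3.11566001e+00,  2.82540339e-03]), 'contact_force': array([-0.27971722, -0.14185035, -0.90001285]), 'moment': array([-0.05651244, -0.02680366,  0.02841514]), 'grip_width': 0.08561681189052897}
scene {'K': array([[477.68848118,   0.        , 322.70067531],
       [  0.        , 477.68848118, 235.65413303],
       [  0.        ,   0.        ,   1.        ]]), 'R': array([[-0.63944899,  0.76872503, -0.01291564],
       [ 0.49921841,  0.40237204, -0.76738368],
       [-0.58471016, -0.49715045, -0.64105808]]), 't': array([ 0.34887285, -0.17618326,  1.16441782])}
top {'K': array([[493.40442124,   0.        , 317.35617312],
       [  0.        , 493.40442124, 241.95241758],
       [  0.        ,   0.        ,   1.        ]]), 'R': array([[-1.50949602e-02, -9.99885379e-01, -1.17094676e-03],
       [-9.95077716e-01,  1.51370699e-02, -9.79347174e-02],
       [ 9.79412168e-02, -3.13137637e-04, -9.95192152e-01]]), 't': array([-0.04121052,  0.51983325,  0.9612782 ])}
```

View pics/scene0.png

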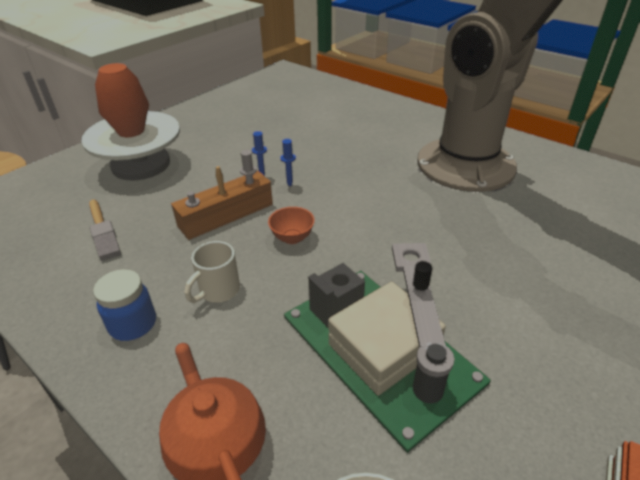

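View pics/top0.png

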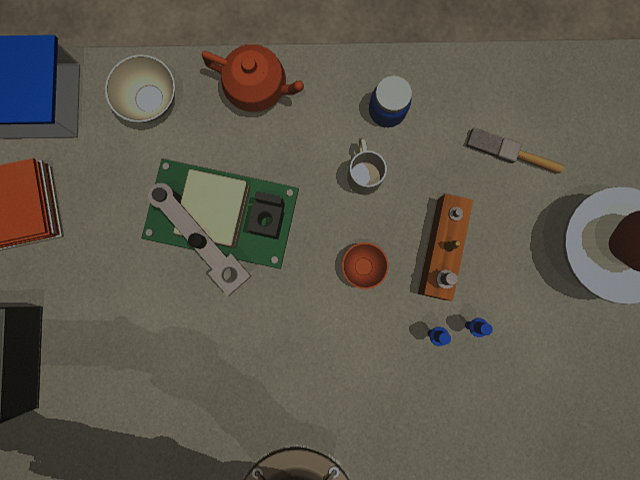

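The scene view shows the press (bar open, knob near (423,275)). In the rack the tall pin is at the right end, near (248,165). The top view shows the pivot at (162,195), knob (197,240), eye (229,273), lug hole (265,217) and the pin's head at (447,279). I'll enlarge these.

```bash
python3 - <<'E'
import cv2
a=cv2.imread('pics/top0.png');b=cv2.imread('pics/scene0.png')
def crop(im,x,y,w,h,s,n): cv2.imwrite(n,cv2.resize(im[y:y+h,x:x+w],None,fx=s,fy=s,interpolation=cv2.INTER_CUBIC))
crop(a,140,150,160,150,4,'pics/t_press.png')
crop(a,400,180,110,120,5,'pics/t_rack.png')
crop(b,280,230,200,150,4,'pics/s_press.png')
crop(b,160,120,140,120,5,'pics/s_rack.png')
E
```

```text
(no output)
```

View pics/t_press.png

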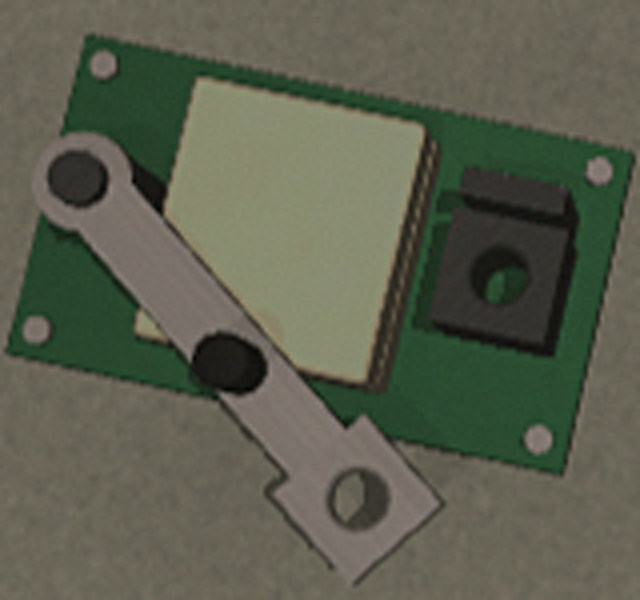

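View pics/t_rack.png

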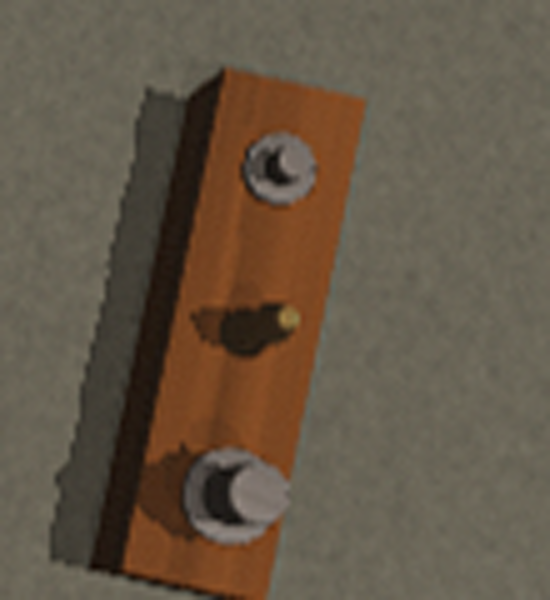

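View pics/s_press.png

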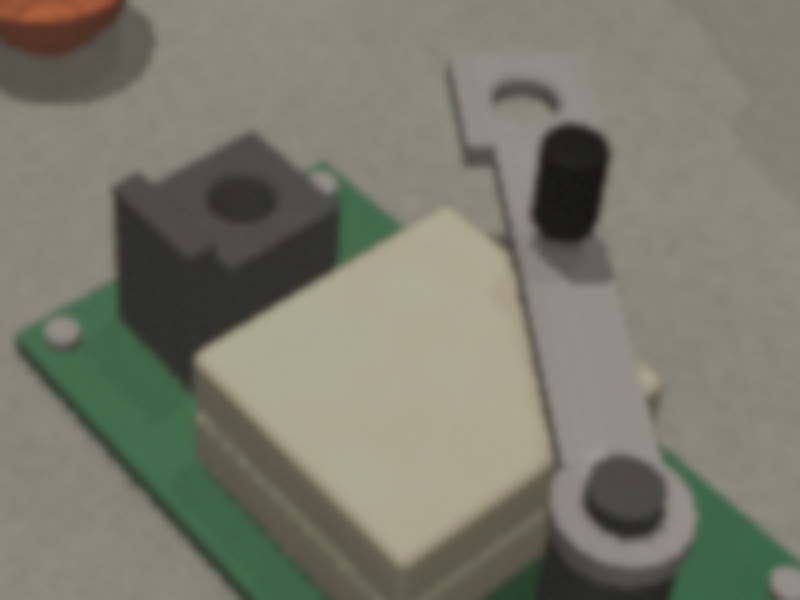

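View pics/s_rack.png

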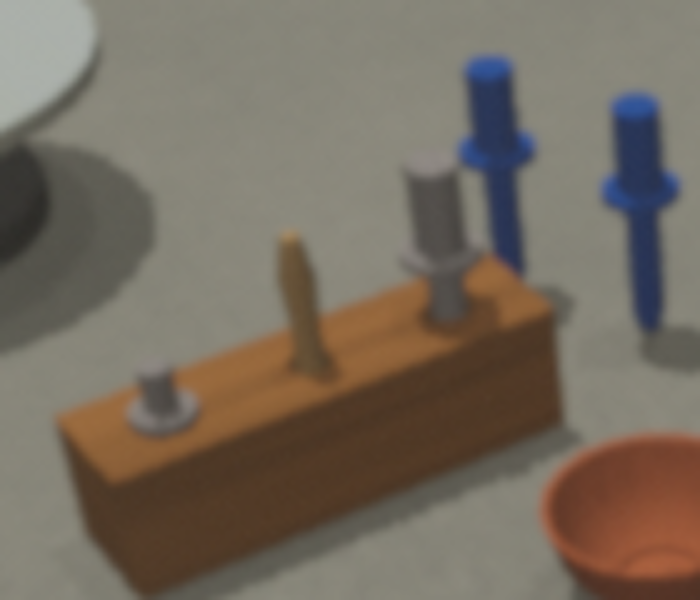

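```bash
cat > h.py <<'E'
import numpy as np, cv2
from bench import viewer
def P(n):
    c=viewer.calibration(n); return c['K']@np.hstack([c['R'],c['t'][:,None]])
def un(c,s,off): return np.array([(c[0]+.5)/s-.5+off[0],(c[1]+.5)/s-.5+off[1]])
def tri(pt,ps):
    X=cv2.triangulatePoints(P('top'),P('scene'),pt.reshape(2,1),ps.reshape(2,1))[:,0]; X=X[:3]/X[3]
    e=[]
    for n,p in(('top',pt),('scene',ps)):
        q=P(n)@np.append(X,1); e.append(np.round(q[:2]/q[2]-p,1))
    return X,e
def atz(n,p,z):
    M=P(n); A=np.column_stack([M[:,0],M[:,1],M[:,2]*z+M[:,3]]); v=np.linalg.solve(A,[p[0],p[1],1]); return v[:2]/v[2]
E
python3 - <<'E'
from h import *
np.set_printoptions(precision=4,suppress=True)
T=(4,(140,150));S=(4,(280,230));TR=(5,(400,180));SR=(5,(160,120))
for n,a,b,z in[('lug',un((500,276),*T),un((241,200),*S),.075),('eye',un((358,499),*T),un((526,104),*S),.09),
 ('knobtop',un((223,361),*T),un((574,144),*S),.14),('pivcap',un((78,178),*T),un((626,487),*S),.1),
 ('head',un((260,494),*TR),un((431,166),*SR),.13),('collar',un((223,497),*TR),un((441,255),*SR),.09)]:
    X,e=tri(a,b); print(n,X,e,'at z',z,atz('top',a,z),atz('scene',b,z))
E
```

```text
lug [0.5615 0.0509 0.0706] [array([ 0.2, -0.2]), array([0.3, 0. ])] at z 0.075 [0.5605 0.0509] [0.5653 0.0532]
eye [0.4552 0.1162 0.0847] [array([ 0.2, -0.1]), array([ 0.3, -0. ])] at z 0.09 [0.4548 0.1157] [0.4609 0.1185]
knobtop [0.5154 0.167  0.1367] [array([ 0.2, -0.1]), array([ 0.3, -0. ])] at z 0.14 [0.5149 0.1665] [0.5189 0.1682]
pivcap [0.6068 0.2459 0.0966] [array([ 0.1, -0. ]), array([ 0.1, -0. ])] at z 0.1 [0.606  0.2449] [0.6094 0.2467]
head [ 0.4407 -0.2877  0.1253] [array([ 0.1, -0.2]), array([0.2, 0. ])] at z 0.13 [ 0.4403 -0.2861] [ 0.4461 -0.2816]
collar [ 0.4414 -0.2859  0.084 ] [array([ 0.6, -0.6]), array([0.8, 0.1])] at z 0.09 [ 0.4402 -0.2832] [ 0.4485 -0.2799]
```

```bash
cat >> h.py <<'E'
from scipy.spatial.transform import Rotation as Ro
def plan(p,rv,target,yaw,n):
    "n equal-ish rows from pose to target (xyz) with jaw axis yaw deg, tool down; prints rows"
    p=np.array(p,float);R=Ro.from_rotvec(rv); c,s=np.cos(np.radians(yaw)),np.sin(np.radians(yaw))
    y=np.array([c,s,0]);z=np.array([0,0,-1.]);x=np.cross(y,z)
    Rt=Ro.from_matrix(np.column_stack([x,y,z])); d=(R.inv()*Rt).as_rotvec(); dp=(np.array(target)-p)/n
    for i in range(n):
        l=R.inv().apply(dp); print('lin',np.round(l,4).tolist(),'dr',np.round(np.degrees(d/n),2).tolist()); R=R*Ro.from_rotvec(d/n)
def yawof(rv): y=Ro.from_rotvec(rv).as_matrix()[:,1]; return np.degrees(np.arctan2(y[1],y[0]))
E
python3 - <<'E'
from h import *
np.set_printoptions(precision=4,suppress=True)
from bench import monitor
o=monitor.get_obs()
print(yawof(o['orientation']))
for X in [[.171,.652,.231],[.171,.652,.5],[.4,.56,.0]]:
    for n in('top','scene'):
        q=P(n)@np.append(X,1); print(X,n,q[:2]/q[2])
print(atz('top',(40,305),0),atz('top',(40,305),.3),atz('top',(440,337),.115),atz('top',(480,328),.115))
plan(o['tcp_pos'],o['orientation'],[.5152,.167,.231],-49.5,12)
E
```

```text
75.2838794030468
[0.171, 0.652, 0.231] top [-141.7805  464.2164]
[0.171, 0.652, 0.231] scene [917.7906 231.0273]
[0.171, 0.652, 0.5] top [-398.0545  561.0523]
[0.171, 0.652, 0.5] scene [1158.3093   -5.7865]
[0.4, 0.56, 0.0] top [ 17.8524 306.2147]
[0.4, 0.56, 0.0] scene [706.2254 417.9253]
[0.4018 0.5152] [0.4079 0.3473] [ 0.3367 -0.2652] [ 0.3515 -0.3372]
lin [-0.038, -0.0318, 0.0] dr [-0.0, 0.01, 10.4]
lin [-0.0431, -0.0245, 0.0] dr [-0.0, 0.01, 10.4]
lin [-0.0468, -0.0163, -0.0] dr [-0.0, 0.01, 10.4]
lin [-0.049, -0.0076, -0.0] dr [-0.0, 0.01, 10.4]
lin [-0.0495, 0.0014, -0.0] dr [-0.0, 0.01, 10.4]
lin [-0.0485, 0.0103, -0.0] dr [-0.0, 0.01, 10.4]
lin [-0.0458, 0.0189, -0.0] dr [-0.0, 0.01, 10.4]
lin [-0.0417, 0.0269, -0.0] dr [-0.0, 0.01, 10.4]
lin [-0.0361, 0.0339, -0.0] dr [-0.0, 0.01, 10.4]
lin [-0.0294, 0.0399, -0.0] dr [-0.0, 0.01, 10.4]
lin [-0.0217, 0.0446, -0.0001] dr [-0.0, 0.01, 10.4]
lin [-0.0133, 0.0477, -0.0001] dr [-0.0, 0.01, 10.4]
```

```bash
python3 - <<'E'
import cv2
a=cv2.imread('pics/top0.png')
cv2.imwrite('pics/dark.png',cv2.convertScaleAbs(cv2.resize(a[280:480,0:130],None,fx=3,fy=3),alpha=2.5))
E
```

```text
(no output)
```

View pics/dark.png

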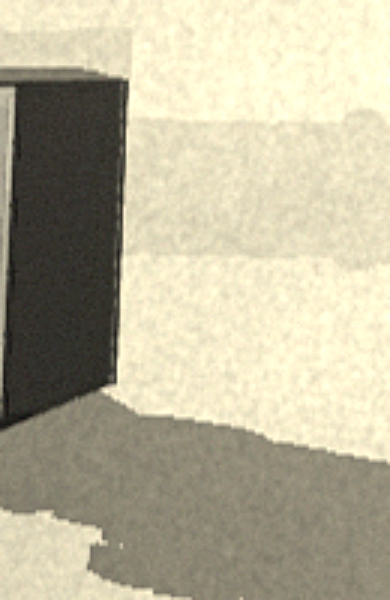

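The dark block at the left is about 0.13 m high, so travelling at 0.23 m clears it. Moving above the knob.

>>> drive_tool(
  commands=[
    {"linear": [-0.038, -0.032, 0], "dr": [0, 0, 10.4], "jaw": 0},
    {"linear": [-0.043, -0.0245, 0], "dr": [0, 0, 10.4], "jaw": 0},
    {"linear": [-0.047, -0.016, 0], "dr": [0, 0, 10.4], "jaw": 0},
    {"linear": [-0.049, -0.0075, 0], "dr": [0, 0, 10.4], "jaw": 0},
    {"linear": [-0.0495, 0.0015, 0], "dr": [0, 0, 10.4], "jaw": 0},
    {"linear": [-0.0485, 0.01, 0], "dr": [0, 0, 10.4], "jaw": 0},
    {"linear": [-0.046, 0.019, 0], "dr": [0, 0, 10.4], "jaw": 0},
    {"linear": [-0.0415, 0.027, 0], "dr": [0, 0, 10.4], "jaw": 0},
  ],
  force=20,
)

```text
clock: 1.1
tcp_pos: [0.397, 0.3167, 0.2273]
orientation: [2.408, 2.017, -0.01]
contact_force: [0.7, 0.6, 0.6]
grip_width: 0.0853
```

```bash
python3 - <<'E'
from h import *
from bench import monitor
o=monitor.get_obs()
print(yawof(o['orientation']),o['tcp_pos'],o['clock'],o['joints'])
plan(o['tcp_pos'],o['orientation'],[.5152,.167,.2],-49.5,8)
E
```

```text
-10.100976391036108 [0.39698454 0.31672129 0.2272992 ] 1.1 [-1.17126162  0.21549519  0.43711574  1.97287195 -0.10907692  0.98180344
 -0.85802617]
lin [-0.0158, 0.0178, 0.0034] dr [-0.01, 0.04, 4.92]
lin [-0.0142, 0.0191, 0.0034] dr [-0.01, 0.04, 4.92]
lin [-0.0125, 0.0203, 0.0034] dr [-0.01, 0.04, 4.92]
lin [-0.0108, 0.0213, 0.0034] dr [-0.01, 0.04, 4.92]
lin [-0.0089, 0.0221, 0.0034] dr [-0.01, 0.04, 4.92]
lin [-0.007, 0.0228, 0.0034] dr [-0.01, 0.04, 4.92]
lin [-0.005, 0.0233, 0.0034] dr [-0.01, 0.04, 4.92]
lin [-0.003, 0.0237, 0.0034] dr [-0.01, 0.04, 4.92]
```

>>> drive_tool(
  commands=[
    {"linear": [-0.016, 0.018, 0.0035], "dr": [0, 0, 5], "jaw": 0},
    {"linear": [-0.014, 0.019, 0.0035], "dr": [0, 0, 5], "jaw": 0},
    {"linear": [-0.0125, 0.0205, 0.0035], "dr": [0, 0, 5], "jaw": 0},
    {"linear": [-0.011, 0.0215, 0.0035], "dr": [0, 0, 5], "jaw": 0},
    {"linear": [-0.009, 0.022, 0.0035], "dr": [0, 0, 5], "jaw": 0.2},
    {"linear": [-0.007, 0.023, 0.0035], "dr": [0, 0, 5], "jaw": 0.2},
    {"linear": [-0.005, 0.0235, 0.0035], "dr": [0, 0, 5], "jaw": 0.2},
    {"linear": [-0.003, 0.0235, 0.0035], "dr": [0, 0, 5], "jaw": 0.2},
  ],
)

```text
clock: 2.1
tcp_pos: [0.5187, 0.1558, 0.1969]
orientation: [2.971, 1.013, -0.01]
contact_force: [0.3, -0.6, 0.3]
grip_width: 0.0687
```

```bash
python3 - <<'E'
from h import *
from bench import monitor
o=monitor.get_obs()
print(yawof(o['orientation']),o['tcp_pos'],o['clock'],o['joints'],o['grip_width'])
plan(o['tcp_pos'],o['orientation'],[.5152,.167,.16],-49.5,3)
E
```

```text
-52.355295767507926 [0.51874604 0.15578078 0.19692186] 2.1 [-0.92577241  0.34500555  0.64658171  1.93996914 -0.25096539  0.94381091
 -1.07133414] 0.06869066224471304
lin [0.0014, -0.0037, 0.0123] dr [0.0, 0.13, -0.95]
lin [0.0015, -0.0037, 0.0123] dr [0.0, 0.13, -0.95]
lin [0.0015, -0.0036, 0.0123] dr [0.0, 0.13, -0.95]
```

>>> drive_tool(
  commands=[
    {"linear": [0.0015, -0.0037, 0.012], "dr": [0, 0, -1], "jaw": 0.2},
    {"linear": [0.0015, -0.0037, 0.012], "dr": [0, 0, -1], "jaw": 0.2},
    {"linear": [0.0015, -0.0037, 0.012], "dr": [0, 0, -1], "jaw": 0.2},
  ],
)

```text
clock: 2.48
tcp_pos: [0.5165, 0.1657, 0.1589]
orientation: [2.945, 1.085, -0.009]
contact_force: [-0.8, -0.5, -0.2]
grip_width: 0.0685
```

```bash
python3 - <<'E'
from h import *
from bench import monitor
o=monitor.get_obs()
print(yawof(o['orientation']),o['tcp_pos'],o['clock'],o['grip_width'])
plan(o['tcp_pos'],o['orientation'],[.5152,.167,.104],-49.5,3)
a=cv2.imread('pics/top0.png')
f=viewer.grab_frame('top')[:,:,::-1];g=viewer.grab_frame('scene')[:,:,::-1]
im=np.hstack([cv2.resize(f[150:300,120:320],None,fx=2,fy=2),cv2.resize(g[200:350,300:500],None,fx=2,fy=2)])
cv2.imwrite('pics/knob1.png',im)
E
```

```text
-49.55609007673068 [0.51646754 0.16568367 0.15886894] 2.475 0.06853007932884136
lin [0.0001, -0.0006, 0.0183] dr [0.01, 0.12, -0.02]
lin [0.0, -0.0006, 0.0183] dr [0.01, 0.12, -0.02]
lin [0.0, -0.0006, 0.0183] dr [0.01, 0.12, -0.02]
```

View pics/knob1.png

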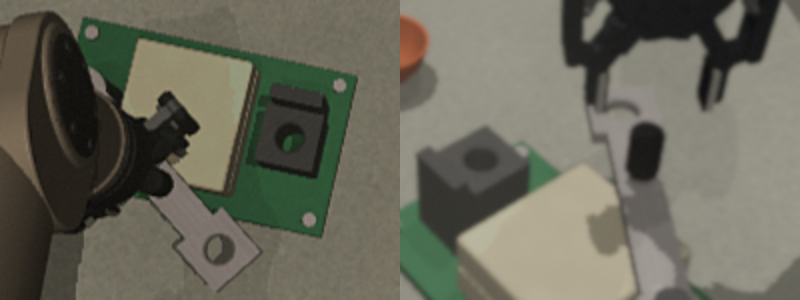

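The fingers straddle the knob, which is between the tips at (600,100) and (710,105) in the right panel. Going down and closing.

>>> drive_tool(
  commands=[
    {"linear": [0, -0.0006, 0.019], "dr": [0, 0.1, 0], "jaw": 0.2},
    {"linear": [0, -0.0006, 0.019], "dr": [0, 0.1, 0], "jaw": 0.2},
    {"linear": [0, -0.0006, 0.018], "dr": [0, 0.1, 0], "jaw": 0.2},
    {"linear": [0, 0, 0.001], "dr": [0, 0, 0], "jaw": 0.6},
    {"linear": [0, 0, 0], "dr": [0, 0, 0], "jaw": 0.8},
    {"linear": [0, 0, 0], "dr": [0, 0, 0], "jaw": 0.9},
    {"linear": [0, 0, 0], "dr": [0, 0, 0], "jaw": 0.9},
  ],
  force=20,
)

```text
clock: 3.45
tcp_pos: [0.5143, 0.1698, 0.1012]
orientation: [2.945, 1.093, -0.001]
contact_force: [2.8, 1.7, -8.2]
grip_width: 0.0253
```

```bash
python3 - <<'E'
from h import *
from bench import monitor
o=monitor.get_obs()
p=o['tcp_pos'];print(yawof(o['orientation']),p,o['clock'],o['grip_width'],o['contact_force'],o['joints'])
# arc: pivot from tri; rows of tool-frame shift for 5 deg CCW per row
piv=np.array([.6065,.2455]); v=p[:2]-piv; print(np.linalg.norm(v),np.degrees(np.arctan2(v[1],v[0])))
y=np.radians(yawof(o['orientation'])); R=Ro.from_rotvec(o['orientation'])
for k in range(8):
    a=np.radians(4.75); c,s=np.cos(a),np.sin(a); v2=np.array([c*v[0]-s*v[1],s*v[0]+c*v[1]])
    d=R.inv().apply([*(v2-v),0]); print(np.round(d,4), v2+piv); v=v2; R=Ro.from_rotvec([0,0,a])*R
E
```

```text
-49.26707405277797 [0.51426591 0.16981595 0.10119179] 3.45 0.025334411993327963 [ 2.80262096  1.67145042 -8.23440035] [-0.86319225  0.47707575  0.55000349  2.01598316 -0.36187218  0.74426492
 -0.95265318]
0.1193113629594823 -140.62890217118635
[0.0002 0.0099 0.    ] [0.52084995 0.16243815]
[0.0002 0.0099 0.    ] [0.52802232 0.1556309 ]
[0.0002 0.0099 0.    ] [0.53573375 0.14944096]
[0.0002 0.0099 0.    ] [0.54393127 0.14391085]
[0.0002 0.0099 0.    ] [0.55255858 0.13907855]
[0.0002 0.0099 0.    ] [0.56155641 0.13497726]
[0.0002 0.0099 0.    ] [0.57086296 0.13163516]
[0.0002 0.0099 0.    ] [0.5804143  0.12907518]
```

>>> drive_tool(
  commands=[
    {"linear": [0, 0.01, 0], "dr": [0, 0, -4.8], "jaw": 0.9},
    {"linear": [0, 0.01, 0], "dr": [0, 0, -4.8], "jaw": 0.9},
    {"linear": [0, 0.01, 0], "dr": [0, 0, -4.8], "jaw": 0.9},
    {"linear": [0, 0.01, 0], "dr": [0, 0, -4.8], "jaw": 0.9},
    {"linear": [0, 0.01, 0], "dr": [0, 0, -4.8], "jaw": 0.9},
    {"linear": [0, 0.01, 0], "dr": [0, 0, -4.8], "jaw": 0.9},
  ],
)

```text
clock: 4.2
tcp_pos: [0.561, 0.1352, 0.1012]
orientation: [-2.566, -1.807, 0.002]
contact_force: [0.4, 1.2, -5.2]
grip_width: 0.0254
```

```bash
python3 - <<'E'
from h import *
from bench import monitor
o=monitor.get_obs()
p=o['tcp_pos'];print(yawof(o['orientation']),p,o['clock'],o['grip_width'],o['contact_force'])
piv=np.array([.6065,.2455]); v=p[:2]-piv; print(np.linalg.norm(v),np.degrees(np.arctan2(v[1],v[0])))
E
```

```text
-19.684488750658012 [0.56100186 0.13519417 0.10121385] 4.2 0.0254072957023974 [ 0.36499973  1.17799285 -5.19320331]
0.11932081085490034 -112.4148101237073
```

>>> drive_tool(
  commands=[
    {"linear": [0, 0.008, 0], "dr": [0, 0, -3.5], "jaw": 0.9},
    {"linear": [0, 0.006, 0], "dr": [0, 0, -2.5], "jaw": 0.9},
    {"linear": [0, 0.004, 0], "dr": [0, 0, -1.8], "jaw": 0.9},
  ],
)

```text
clock: 4.58
tcp_pos: [0.5778, 0.1296, 0.1012]
orientation: [-2.431, -1.981, 0.004]
contact_force: [-0.8, 0.1, -1.8]
grip_width: 0.0255
```

>>> drive_tool(
  commands=[
    {"linear": [0, 0.004, 0], "dr": [0, 0, -1.5], "jaw": 0.9},
  ],
)

```text
clock: 4.7
tcp_pos: [0.5796, 0.1293, 0.101]
orientation: [-2.401, -2.012, 0.009]
contact_force: [-14.4, 3.7, 8.0]
grip_width: 0.0257
```

>>> drive_tool(
  commands=[
    {"linear": [0, 0.003, 0], "dr": [0, 0, -1], "jaw": 0.9},
  ],
)

```text
clock: 4.82
tcp_pos: [0.5795, 0.1296, 0.1009]
orientation: [-2.378, -2.032, 0.016]
contact_force: [-12.7, 3.9, 7.0]
grip_width: 0.0254
```

The bar has met the stop at the predicted knob position, with about 14 N. Releasing and rising.

>>> drive_tool(
  commands=[
    {"linear": [0, 0, 0], "dr": [0, 0, 0], "jaw": 0.4},
    {"linear": [0, 0, 0], "dr": [0, 0, 0], "jaw": 0.2},
    {"linear": [0, 0, 0], "dr": [0, 0, 0], "jaw": 0.2},
    {"linear": [0, 0, -0.03], "dr": [0, 0, 0], "jaw": 0.2},
    {"linear": [0, 0, -0.05], "dr": [0, 0, 0], "jaw": 0.2},
    {"linear": [0, 0, -0.05], "dr": [0, 0, 0], "jaw": 0.2},
  ],
)

```text
clock: 5.58
tcp_pos: [0.5809, 0.129, 0.2318]
orientation: [-2.377, -2.032, 0.023]
contact_force: [0.9, 0.5, -0.4]
grip_width: 0.0679
```

```bash
python3 - <<'E'
from h import *
from bench import monitor
o=monitor.get_obs()
p=o['tcp_pos'];print(yawof(o['orientation']),p,o['clock'],o['grip_width'],o['contact_force'],o['joints'])
plan(p,o['orientation'],[.4415,-.286,.23],-70,12)
E
```

```text
-8.956722545143494 [0.58090055 0.12896083 0.23176295] 5.575 0.06793737938742574 [ 0.89281069  0.48747015 -0.41223164] [-0.63725842  0.37268152  0.41400906  1.76023225 -0.17551529  1.06364669
 -0.31629441]
lin [-0.036, -0.0061, 0.0003] dr [-0.08, 0.06, 5.09]
lin [-0.0364, -0.0029, 0.0003] dr [-0.08, 0.06, 5.09]
lin [-0.0365, 0.0004, 0.0003] dr [-0.08, 0.06, 5.09]
lin [-0.0363, 0.0036, 0.0002] dr [-0.08, 0.06, 5.09]
lin [-0.0358, 0.0068, 0.0002] dr [-0.08, 0.06, 5.09]
lin [-0.0351, 0.0099, 0.0002] dr [-0.08, 0.06, 5.09]
lin [-0.0341, 0.013, 0.0001] dr [-0.08, 0.06, 5.09]
lin [-0.0328, 0.016, 0.0001] dr [-0.08, 0.06, 5.09]
lin [-0.0312, 0.0188, 0.0001] dr [-0.08, 0.06, 5.09]
lin [-0.0294, 0.0215, 0.0001] dr [-0.08, 0.06, 5.09]
lin [-0.0274, 0.0241, 0.0001] dr [-0.08, 0.06, 5.09]
lin [-0.0252, 0.0264, 0.0001] dr [-0.08, 0.06, 5.09]
```

>>> drive_tool(
  commands=[
    {"linear": [-0.036, -0.006, 0], "dr": [-0.1, 0.1, 5], "jaw": 0.2},
    {"linear": [-0.0365, -0.003, 0], "dr": [-0.1, 0.1, 5], "jaw": 0.2},
    {"linear": [-0.0365, 0.0005, 0], "dr": [-0.1, 0.1, 5], "jaw": 0.2},
    {"linear": [-0.0365, 0.0035, 0], "dr": [-0.1, 0, 5], "jaw": 0.2},
    {"linear": [-0.036, 0.007, 0], "dr": [-0.1, 0, 5], "jaw": 0.2},
    {"linear": [-0.035, 0.01, 0], "dr": [-0.1, 0, 5], "jaw": 0.2},
    {"linear": [-0.034, 0.013, 0], "dr": [0, 0, 5], "jaw": 0.2},
    {"linear": [-0.033, 0.016, 0], "dr": [0, 0, 5], "jaw": 0.2},
  ],
)

```text
clock: 6.58
tcp_pos: [0.4824, -0.1614, 0.234]
orientation: [-2.959, -1.042, -0.002]
contact_force: [-0.8, -0.0, 0.3]
grip_width: 0.0684
```

```bash
python3 - <<'E'
from h import *
from bench import monitor
o=monitor.get_obs()
p=o['tcp_pos'];print(yawof(o['orientation']),p,o['clock'],o['joints'])
plan(p,o['orientation'],[.4415,-.286,.21],-70,5)
for n in('top','scene'): cv2.imwrite(f'pics/{n}2.png',viewer.grab_frame(n)[:,:,::-1])
a=cv2.imread('pics/top2.png');b=cv2.imread('pics/scene2.png')
cv2.imwrite('pics/press2.png',np.vstack([cv2.resize(x,None,fx=3,fy=3,interpolation=cv2.INTER_CUBIC) for x in (a[170:270,140:340],b[250:350,280:480])]))
E
```

```text
-51.195485669759634 [ 0.48239366 -0.16135994  0.2340365 ] 6.575 [-0.38212594  0.22954268  0.68985386  1.97743422 -0.1789275   0.9952794
 -0.50039583]
lin [-0.022, 0.0143, 0.0047] dr [-0.05, -0.02, 3.76]
lin [-0.021, 0.0157, 0.0047] dr [-0.05, -0.02, 3.76]
lin [-0.0199, 0.0171, 0.0047] dr [-0.05, -0.02, 3.76]
lin [-0.0188, 0.0183, 0.0048] dr [-0.05, -0.02, 3.76]
lin [-0.0175, 0.0195, 0.0048] dr [-0.05, -0.02, 3.76]
```

View pics/press2.png

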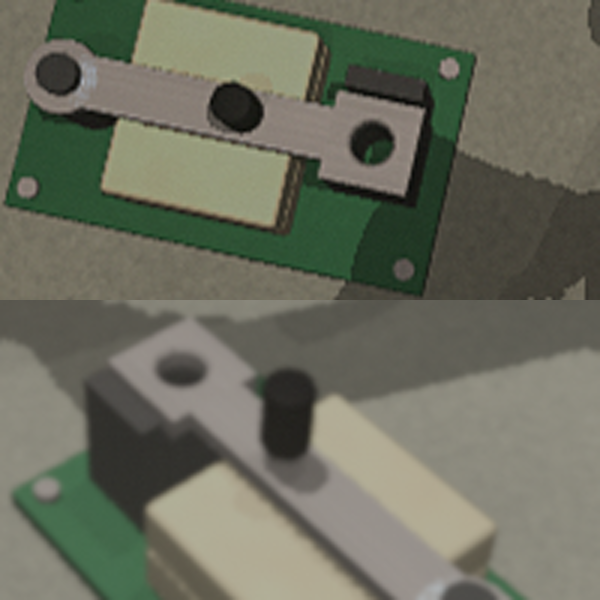

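View pics/scene2.png

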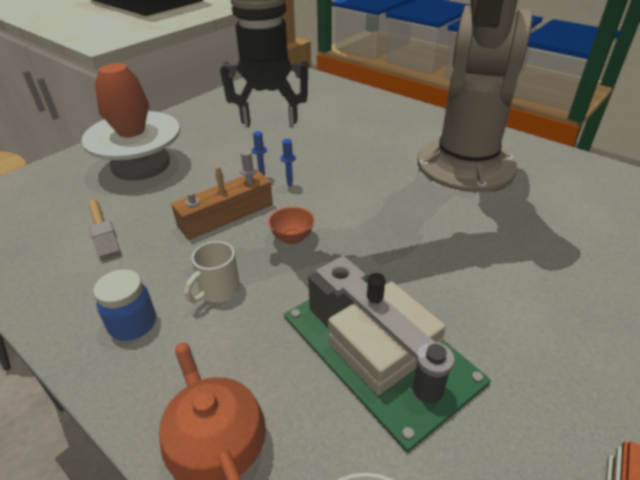

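The bar lies against the stop and the bar's hole stands over the lug's ((372,143) in the top panel, (181,369) in the lower). The gripper is heading for the rack.

>>> drive_tool(
  commands=[
    {"linear": [-0.022, 0.0145, 0.005], "dr": [0, 0, 4], "jaw": 0.2},
    {"linear": [-0.021, 0.016, 0.005], "dr": [0, 0, 4], "jaw": 0.2},
    {"linear": [-0.02, 0.017, 0.005], "dr": [0, 0, 4], "jaw": 0.2},
    {"linear": [-0.019, 0.0185, 0.005], "dr": [0, 0, 4], "jaw": 0.2},
    {"linear": [-0.0175, 0.0195, 0.005], "dr": [0, 0, 4], "jaw": 0.2},
  ],
)

```text
clock: 7.3
tcp_pos: [0.4354, -0.2934, 0.2078]
orientation: [-3.1, -0.479, -0.001]
contact_force: [-0.2, 0.2, 0.6]
grip_width: 0.0686
```

```bash
python3 - <<'E'
from h import *
from bench import monitor
np.set_printoptions(precision=4,suppress=True)
o=monitor.get_obs()
p=o['tcp_pos'];print(yawof(o['orientation']),p,o['clock'],o['joints'])
a,b=un((372,143),3,(140,170)),un((181,69),3,(280,250))
print('eye',tri(a,b),atz('top',a,.09),atz('scene',b,.09))
plan(p,o['orientation'],[.441,-.287,.16],-70,3)
E
```

```text
-72.43679069369428 [ 0.4354 -0.2934  0.2078] 7.3 [-0.1666  0.3249  0.7954  1.9742 -0.287   0.9583 -0.4937]
eye (array([0.5616, 0.0511, 0.0863]), [array([ 0.2, -0.2]), array([0.3, 0. ])]) [0.5608 0.0511] [0.565 0.053]
lin [0.0024, -0.0014, 0.0159] dr [-0.08, -0.03, -0.81]
lin [0.0024, -0.0014, 0.0159] dr [-0.08, -0.03, -0.81]
lin [0.0024, -0.0014, 0.0159] dr [-0.08, -0.03, -0.81]
```

>>> drive_tool(
  commands=[
    {"linear": [0.0025, -0.0014, 0.016], "dr": [0, 0, -1], "jaw": 0.2},
    {"linear": [0.0025, -0.0014, 0.016], "dr": [0, 0, -1], "jaw": 0.2},
    {"linear": [0.0025, -0.0014, 0.015], "dr": [0, 0, 0], "jaw": 0.2},
  ],
)

```text
clock: 7.68
tcp_pos: [0.4406, -0.2881, 0.1585]
orientation: [-3.093, -0.529, -0.002]
contact_force: [-0.3, -0.5, 0.1]
grip_width: 0.0686
```

```bash
python3 - <<'E'
from h import *
from bench import monitor
o=monitor.get_obs()
p=o['tcp_pos'];print(yawof(o['orientation']),p,o['clock'])
plan(p,o['orientation'],[.441,-.287,.098],-70,3)
f=viewer.grab_frame('top')[:,:,::-1];g=viewer.grab_frame('scene')[:,:,::-1]
im=np.hstack([cv2.resize(f[180:330,380:530],None,fx=2.6,fy=2.6),cv2.resize(g[70:220,170:320],None,fx=2.6,fy=2.6)])
cv2.imwrite('pics/pin1.png',im)
E
```

```text
-70.57110810923938 [ 0.4406434  -0.28806491  0.15850927] 7.675
lin [0.0002, -0.0002, 0.0202] dr [-0.07, -0.04, -0.19]
lin [0.0002, -0.0002, 0.0202] dr [-0.07, -0.04, -0.19]
lin [0.0002, -0.0003, 0.0202] dr [-0.07, -0.04, -0.19]
```

View pics/pin1.png

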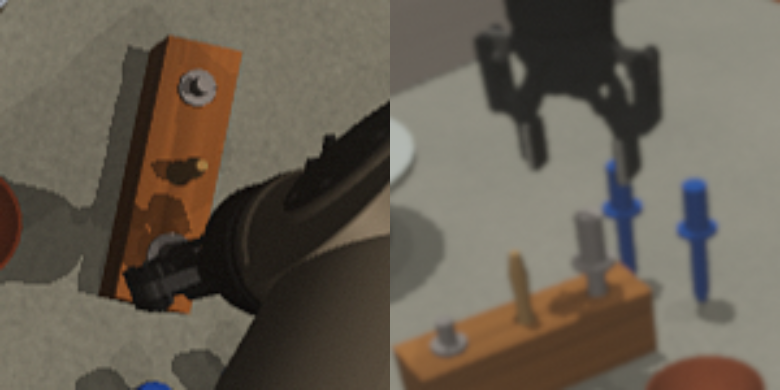

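The fingers, at (535,160) and (628,170), straddle the pin head at (590,215) with no blue pin in the way. Going down and gripping.

>>> drive_tool(
  commands=[
    {"linear": [0, 0, 0.0205], "dr": [0, 0, 0], "jaw": 0.2},
    {"linear": [0, 0, 0.0205], "dr": [0, 0, 0], "jaw": 0.2},
    {"linear": [0, 0, 0.0205], "dr": [0, 0, 0], "jaw": 0.2},
    {"linear": [0, 0, 0], "dr": [0, 0, 0], "jaw": 0.5},
    {"linear": [0, 0, 0], "dr": [0, 0, 0], "jaw": 0.8},
    {"linear": [0, 0, 0], "dr": [0, 0, 0], "jaw": 1},
    {"linear": [0, 0, 0], "dr": [0, 0, 0], "jaw": 1},
  ],
  force=50,
)

```text
clock: 8.65
tcp_pos: [0.4433, -0.2856, 0.0971]
orientation: [-3.091, -0.538, -0.004]
contact_force: [-0.1, 1.1, -1.6]
grip_width: 0.0198
```

>>> drive_tool(
  commands=[
    {"linear": [0, 0, -0.02], "dr": [0, 0, 0], "jaw": 1},
    {"linear": [0, 0, -0.03], "dr": [0, 0, 0], "jaw": 1},
    {"linear": [0, 0, -0.04], "dr": [0, 0, 0], "jaw": 1},
    {"linear": [0, 0, -0.04], "dr": [0, 0, 0], "jaw": 1},
    {"linear": [0, 0, -0.03], "dr": [0, 0, 0], "jaw": 1},
    {"linear": [0, 0, 0], "dr": [0, 0, 0], "jaw": 1},
  ],
)

```text
clock: 9.4
tcp_pos: [0.4418, -0.2857, 0.2622]
orientation: [-3.089, -0.536, -0.003]
contact_force: [0.5, 0.4, -2.3]
grip_width: 0.0204
```

```bash
python3 - <<'E'
from h import *
from bench import monitor
o=monitor.get_obs()
p=o['tcp_pos'];print(yawof(o['orientation']),p,o['clock'],o['grip_width'],o['contact_force'],o['joints'])
plan(p,o['orientation'],[.5616,.0512,.25],-13,12)
g=viewer.grab_frame('scene')[:,:,::-1];cv2.imwrite('pics/lift.png',cv2.resize(g[:250,120:400],None,fx=2.5,fy=2.4))
E
```

```text
-70.30856547952922 [ 0.44182306 -0.28569822  0.2621793 ] 9.4 0.020365125789024104 [ 0.47412242  0.36243518 -2.32475822] [-0.22932152  0.25341093  0.82997139  1.91145614 -0.21910344  1.06997058
 -0.53565481]
lin [0.0189, -0.0231, 0.0012] dr [-0.02, -0.03, -4.78]
lin [0.0207, -0.0214, 0.0012] dr [-0.02, -0.03, -4.78]
lin [0.0224, -0.0196, 0.0012] dr [-0.02, -0.03, -4.78]
lin [0.024, -0.0177, 0.0012] dr [-0.02, -0.03, -4.78]
lin [0.0254, -0.0156, 0.0011] dr [-0.02, -0.03, -4.78]
lin [0.0266, -0.0135, 0.0011] dr [-0.02, -0.03, -4.78]
lin [0.0276, -0.0112, 0.0011] dr [-0.02, -0.03, -4.78]
lin [0.0284, -0.0089, 0.0011] dr [-0.02, -0.03, -4.78]
lin [0.0291, -0.0065, 0.0011] dr [-0.02, -0.03, -4.78]
lin [0.0295, -0.004, 0.0011] dr [-0.02, -0.03, -4.78]
lin [0.0298, -0.0015, 0.001] dr [-0.02, -0.03, -4.78]
lin [0.0298, 0.0009, 0.001] dr [-0.02, -0.03, -4.78]
```

View pics/lift.png

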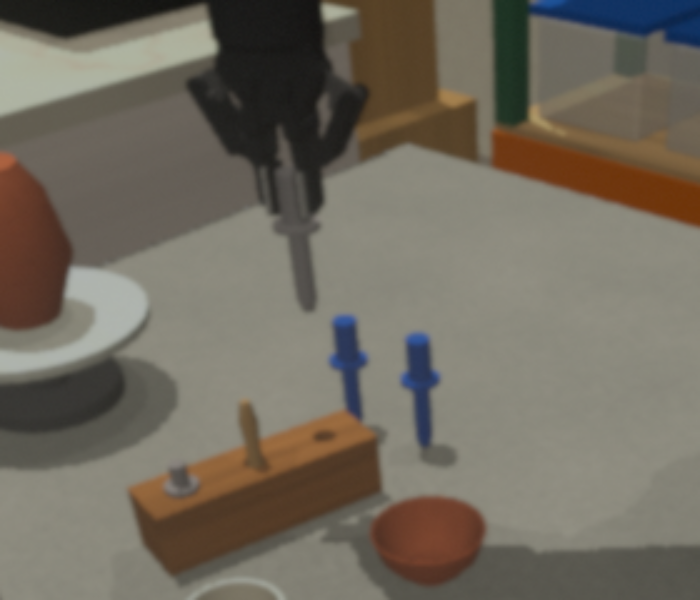

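The steel pin is held upright, with its foot at (308,305), and its rack hole is empty. Carrying it to the press.

>>> drive_tool(
  commands=[
    {"linear": [0.019, -0.023, 0], "dr": [0, 0, -4.8], "jaw": 1},
    {"linear": [0.0205, -0.0215, 0], "dr": [0, 0, -4.8], "jaw": 1},
    {"linear": [0.0225, -0.0195, 0], "dr": [0, 0, -4.8], "jaw": 1},
    {"linear": [0.024, -0.0175, 0], "dr": [0, 0, -4.8], "jaw": 1},
    {"linear": [0.0255, -0.0155, 0], "dr": [0, 0, -4.8], "jaw": 1},
    {"linear": [0.0265, -0.0135, 0], "dr": [0, 0, -4.8], "jaw": 1},
    {"linear": [0.0275, -0.011, 0], "dr": [0, 0, -4.8], "jaw": 1},
    {"linear": [0.0285, -0.009, 0], "dr": [0, 0, -4.8], "jaw": 1},
  ],
)

```text
clock: 10.45
tcp_pos: [0.5171, -0.0501, 0.2546]
orientation: [-2.714, -1.555, 0.011]
contact_force: [0.4, -0.6, -2.3]
grip_width: 0.0197
```

```bash
python3 - <<'E'
from h import *
from bench import monitor
o=monitor.get_obs()
p=o['tcp_pos'];print(yawof(o['orientation']),p,o['clock'],o['grip_width'],o['joints'])
plan(p,o['orientation'],[.5616,.0512,.22],-13,6)
E
```

```text
-30.37106135602583 [ 0.51713718 -0.05006367  0.25464019] 10.45 0.019709362544820978 [-0.51605498  0.22128698  0.5872886   1.91753951 -0.14875966  1.05713983
 -0.39498553]
lin [0.0183, -0.0021, 0.0058] dr [-0.14, -0.03, -2.9]
lin [0.0184, -0.0011, 0.0058] dr [-0.14, -0.03, -2.9]
lin [0.0184, -0.0002, 0.0058] dr [-0.14, -0.03, -2.9]
lin [0.0184, 0.0007, 0.0058] dr [-0.14, -0.03, -2.9]
lin [0.0184, 0.0016, 0.0058] dr [-0.14, -0.03, -2.9]
lin [0.0183, 0.0025, 0.0058] dr [-0.14, -0.03, -2.9]
```

>>> drive_tool(
  commands=[
    {"linear": [0.0185, -0.002, 0.005], "dr": [-0.1, 0, -3], "jaw": 1},
    {"linear": [0.0185, -0.001, 0.005], "dr": [-0.1, 0, -3], "jaw": 1},
    {"linear": [0.0185, 0, 0.005], "dr": [-0.1, 0, -3], "jaw": 1},
    {"linear": [0.0185, 0.0007, 0.005], "dr": [-0.1, 0, -3], "jaw": 1},
    {"linear": [0.0185, 0.0015, 0.005], "dr": [-0.1, 0, -3], "jaw": 1},
    {"linear": [0.018, 0.0025, 0.005], "dr": [-0.1, 0, -3], "jaw": 1},
    {"linear": [0, 0, 0], "dr": [0, 0, 0], "jaw": 1},
  ],
)

```text
clock: 11.32
tcp_pos: [0.564, 0.061, 0.2219]
orientation: [-2.418, -1.998, 0.0]
contact_force: [-0.1, -0.4, -2.4]
grip_width: 0.0203
```

```bash
python3 - <<'E'
from h import *
from bench import monitor
o=monitor.get_obs()
p=o['tcp_pos'];print(yawof(o['orientation']),p,o['clock'],o['grip_width'])
plan(p,o['orientation'],[.5616,.0512,.19],-13,3)
E
```

```text
-10.881186451833335 [0.56397843 0.06101269 0.22186494] 11.325 0.020309414171261902
lin [-0.0034, -0.0001, 0.0106] dr [-0.08, -0.06, 0.71]
lin [-0.0034, -0.0001, 0.0106] dr [-0.08, -0.06, 0.71]
lin [-0.0034, -0.0001, 0.0106] dr [-0.08, -0.06, 0.71]
```

>>> drive_tool(
  commands=[
    {"linear": [-0.0035, 0, 0.01], "dr": [0, 0, 1], "jaw": 1},
    {"linear": [-0.0035, 0, 0.01], "dr": [0, 0, 1], "jaw": 1},
    {"linear": [-0.003, 0, 0.01], "dr": [0, 0, 0], "jaw": 1},
    {"linear": [0, 0, 0], "dr": [0, 0, 0], "jaw": 1},
  ],
)

```text
clock: 11.82
tcp_pos: [0.5607, 0.0476, 0.1896]
orientation: [-2.46, -1.946, 0.003]
contact_force: [0.7, -0.4, -2.1]
grip_width: 0.0201
```

```bash
python3 - <<'E'
from h import *
from bench import monitor
o=monitor.get_obs()
p=o['tcp_pos'];print(yawof(o['orientation']),p,o['clock'],o['grip_width'])
plan(p,o['orientation'],[.5616,.0512,.17],-13,3)
f=viewer.grab_frame('top')[:,:,::-1];g=viewer.grab_frame('scene')[:,:,::-1]
for n,X in(('top',[.5616,.0512,p[2]-.082]),('scene',[.5616,.0512,p[2]-.082])):
    q=P(n)@np.append(X,1);print(n,q[:2]/q[2])
cv2.imwrite('pics/ins1.png',np.hstack([cv2.resize(f[160:260,200:300],None,fx=4,fy=4),cv2.resize(g[190:290,290:390],None,fx=4,fy=4)]))
E
```

```text
-13.29599479338988 [0.56073955 0.04758806 0.18956751] 11.825 0.02005358087820202
lin [0.0012, 0.0, 0.0065] dr [-0.09, -0.02, -0.1]
lin [0.0012, 0.0, 0.0065] dr [-0.09, -0.02, -0.1]
lin [0.0012, 0.0, 0.0065] dr [-0.09, -0.02, -0.1]
top [262.54215378 215.49073836]
scene [340.56018286 262.85698976]
```

View pics/ins1.png

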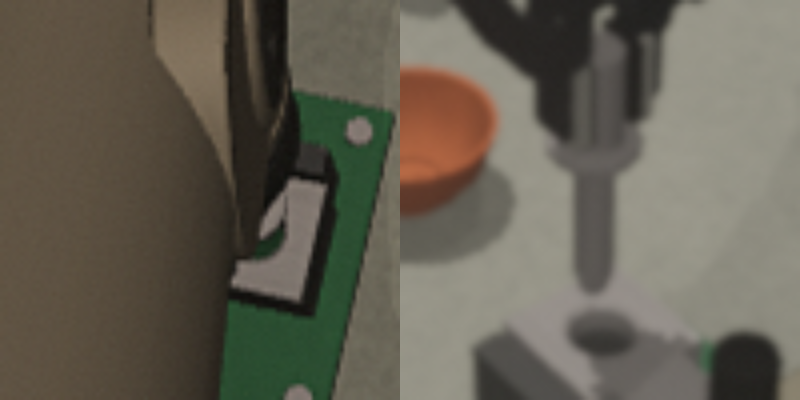

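The pin hangs upright with its foot at (594,291) in the right panel, just above the hole at (602,332). It needs 3.6 mm towards tool +x, then it can go in.

>>> drive_tool(
  commands=[
    {"linear": [0.003, 0, 0], "dr": [0, 0, 0], "jaw": 1},
    {"linear": [0.001, 0, 0.003], "dr": [0, 0, 0], "jaw": 1},
    {"linear": [0, 0, 0.005], "dr": [0, 0, 0], "jaw": 1},
  ],
)

```text
clock: 12.3
tcp_pos: [0.5635, 0.053, 0.1834]
orientation: [-2.46, -1.949, -0.004]
contact_force: [-0.2, 0.1, -2.3]
grip_width: 0.0201
```

```bash
python3 - <<'E'
from h import *
from bench import monitor
o=monitor.get_obs()
p=o['tcp_pos'];print(yawof(o['orientation']),p,o['clock'],o['grip_width'])
plan(p,o['orientation'],[.5616,.0512,.15],-13,3)
E
```

```text
-13.21650226438764 [0.56352815 0.0529906  0.18336951] 12.3 0.020139248334953348
lin [-0.0008, -0.0005, 0.0111] dr [-0.02, -0.07, -0.07]
lin [-0.0008, -0.0005, 0.0111] dr [-0.02, -0.07, -0.07]
lin [-0.0007, -0.0005, 0.0111] dr [-0.02, -0.07, -0.07]
```

>>> drive_tool(
  commands=[
    {"linear": [-0.001, -0.001, 0.005], "dr": [0, 0, 0], "jaw": 1},
    {"linear": [-0.0005, -0.0005, 0.008], "dr": [0, 0, 0], "jaw": 1},
    {"linear": [0, 0, 0.008], "dr": [0, 0, 0], "jaw": 1},
  ],
)

```text
clock: 12.68
tcp_pos: [0.5615, 0.0519, 0.1609]
orientation: [-2.46, -1.949, -0.003]
contact_force: [-0.4, 0.1, -2.6]
grip_width: 0.0199
```

```bash
python3 - <<'E'
from h import *
from bench import monitor
o=monitor.get_obs()
p=o['tcp_pos'];print(yawof(o['orientation']),p,o['clock'],o['contact_force'])
plan(p,o['orientation'],[.5616,.0512,.102],-13,5)
g=viewer.grab_frame('scene')[:,:,::-1]
cv2.imwrite('pics/ins2.png',cv2.resize(g[190:310,280:400],None,fx=4,fy=4))
E
```

```text
-13.201325487714948 [0.5614857  0.05194944 0.1608687 ] 12.675 [-0.35690678  0.0637686  -2.6129962 ]
lin [-0.0002, 0.0001, 0.0118] dr [-0.01, -0.04, -0.04]
lin [-0.0002, 0.0001, 0.0118] dr [-0.01, -0.04, -0.04]
lin [-0.0002, 0.0001, 0.0118] dr [-0.01, -0.04, -0.04]
lin [-0.0002, 0.0001, 0.0118] dr [-0.01, -0.04, -0.04]
lin [-0.0001, 0.0001, 0.0118] dr [-0.01, -0.04, -0.04]
```

View pics/ins2.png

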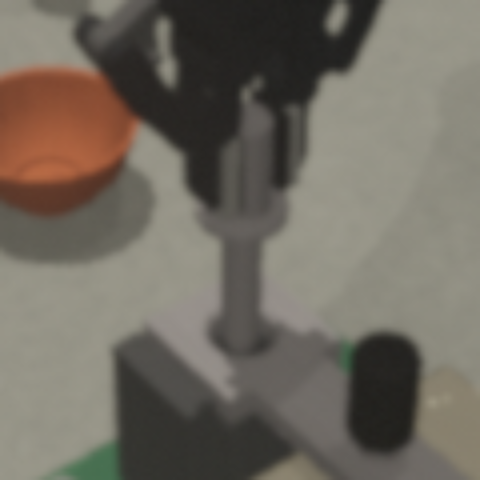

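The nose is in the hole at (240,345), centred, with no contact force. Continuing down in small rows.

>>> drive_tool(
  commands=[
    {"linear": [-0.0002, 0, 0.01], "dr": [0, 0, 0], "jaw": 1},
    {"linear": [-0.0002, 0, 0.01], "dr": [0, 0, 0], "jaw": 1},
    {"linear": [0, 0, 0.01], "dr": [0, 0, 0], "jaw": 1},
  ],
)

```text
clock: 13.1
tcp_pos: [0.561, 0.0517, 0.128]
orientation: [-2.459, -1.949, -0.002]
contact_force: [0.5, -0.2, -2.8]
grip_width: 0.02
```

>>> drive_tool(
  commands=[
    {"linear": [0, 0, 0.01], "dr": [0, 0, 0], "jaw": 1},
    {"linear": [0, 0, 0.008], "dr": [0, 0, 0], "jaw": 1},
  ],
)

```text
clock: 13.35
tcp_pos: [0.5608, 0.0517, 0.1083]
orientation: [-2.459, -1.949, -0.001]
contact_force: [-0.3, 1.2, -1.5]
grip_width: 0.0202
```

>>> drive_tool(
  commands=[
    {"linear": [0, 0, 0.005], "dr": [0, 0, 0], "jaw": 1},
  ],
)

```text
clock: 13.48
tcp_pos: [0.5606, 0.0517, 0.1026]
orientation: [-2.459, -1.949, -0.0]
contact_force: [-0.6, 1.3, -2.7]
grip_width: 0.0199
```

>>> drive_tool(
  commands=[
    {"linear": [0, 0, 0.002], "dr": [0, 0, 0], "jaw": 1},
  ],
)

```text
clock: 13.6
tcp_pos: [0.5605, 0.0517, 0.1012]
orientation: [-2.458, -1.949, 0.0]
contact_force: [-8.4, 0.4, 22.6]
grip_width: 0.0201
```

>>> drive_tool(
  commands=[
    {"linear": [0, 0, 0.001], "dr": [0, 0, 0], "jaw": 1},
  ],
)

```text
clock: 13.72
tcp_pos: [0.5605, 0.0517, 0.1013]
orientation: [-2.458, -1.948, -0.0]
contact_force: [-4.8, 0.3, 11.6]
grip_width: 0.0203
```

The collar met the bar at TCP height 0.101 m, where I expected it. Releasing and rising.

>>> drive_tool(
  commands=[
    {"linear": [0, 0, 0], "dr": [0, 0, 0], "jaw": 0.5},
    {"linear": [0, 0, 0], "dr": [0, 0, 0], "jaw": 0.2},
    {"linear": [0, 0, 0], "dr": [0, 0, 0], "jaw": 0.2},
    {"linear": [0, 0, -0.03], "dr": [0, 0, 0], "jaw": 0.2},
    {"linear": [0, 0, -0.05], "dr": [0, 0, 0], "jaw": 0.2},
    {"linear": [0, 0, -0.05], "dr": [0, 0, 0], "jaw": 0.2},
    {"linear": [-0.06, 0, -0.02], "dr": [0, 0, 0], "jaw": 0.2},
    {"linear": [-0.06, 0, 0], "dr": [0, 0, 0], "jaw": 0.2},
  ],
)

```text
clock: 14.72
tcp_pos: [0.5365, -0.0617, 0.2559]
orientation: [-2.449, -1.963, -0.005]
contact_force: [1.1, -1.2, -0.0]
grip_width: 0.0685
```

>>> drive_tool(
  commands=[
    {"linear": [-0.06, 0, 0], "dr": [0, 0, 0], "jaw": 0.2},
    {"linear": [-0.06, 0, 0], "dr": [0, 0, 0], "jaw": 0.2},
    {"linear": [0, 0, 0], "dr": [0, 0, 0], "jaw": 0.2},
  ],
)

```text
clock: 15.1
tcp_pos: [0.5079, -0.1876, 0.257]
orientation: [2.458, 1.955, 0.008]
contact_force: [-0.5, 0.3, -0.3]
grip_width: 0.0684
```

```bash
python3 - <<'E'
from h import *
for n in('top','scene'): cv2.imwrite(f'pics/{n}9.png',viewer.grab_frame(n)[:,:,::-1])
a=cv2.imread('pics/top9.png');b=cv2.imread('pics/scene9.png')
cv2.imwrite('pics/press9.png',np.vstack([cv2.resize(x,None,fx=3,fy=3,interpolation=cv2.INTER_CUBIC) for x in (a[170:270,140:340],b[250-20:330,280:480])]))
E
```

```text
(no output)
```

View pics/press9.png

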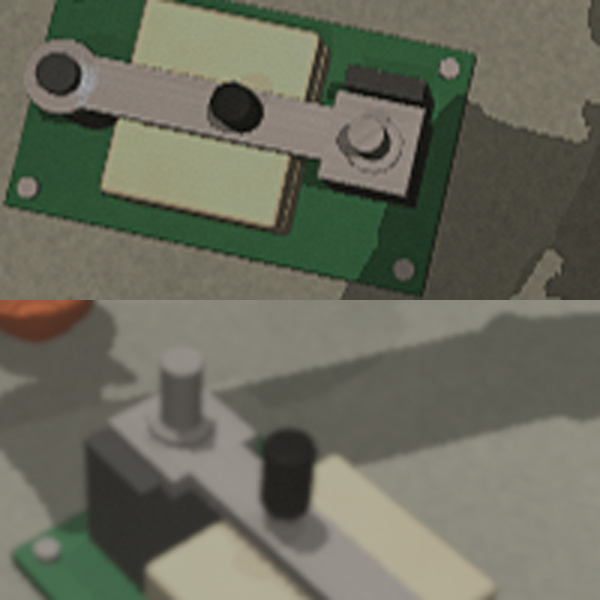

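The collar lies flat on the bar, with the head upright at (181,395) in the lower panel. The bar is against the stop and the gripper is well clear. Handing in.

```bash
python3 - <<'E'
from bench import monitor,job
print(job.hand_in()); print(monitor.get_obs()['clock'])
E
```

```text
the job is handed in; nothing more can be done
None
the job is handed in; nothing more can be done
```

I swung the bar shut by its knob until it met the stop, with about 14 N at the wrist. Then I took the steel locking pin from the rack, pushed it down through both holes until its collar met the bar, and let go. I handed the job in at about 15 s of the 48 s allowed; it gives no verdict.

**Last checks:**
- **Bar:** after the swing, the bar's hole measured (0.562, 0.051), the same as the lug's hole to within about 1 mm. The last pictures show the bar still against the stop.
- **Pin:** the collar met the bar at a tool height of 0.101 m against 0.102 m expected. The highest wrist reading I saw there was about 24 N. The last pictures show the pin upright with its collar flat on the bar.
- **Gripper:** it is open and more than 0.2 m clear of the press.

**What disagreed:** heights measured from the two cameras came out 3 to 6 mm lower than the text says. The two views differed by up to about 6 mm in level position, and up to 9 mm at the pin's collar. The fit was still good. I did not measure the pin's position or tilt after letting go; I judged both from the pictures.

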